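# Press a sample-holder cap home with the bench locking clamp

### The job

Slide the silver sample holder, cap end first, into the nest of the bench locking clamp until it sits flat and fully home against the end stop, gently, and let go of it. Then press the clamp's handle down until it snaps over centre and stays locked by itself with the orange cap pressed fully in, without leaning hard on the handle once it is at its stop. Finally flick the yellow release lever up so that the clamp springs fully open, and leave the holder lying freed in the nest with everything else on the bench undisturbed.

Things in the scene. Friction and masses are not known exactly. Their poses are not given: they have to be found in the camera images.
- clamp: Locking pliers on a grey base plate 252 x 64 x 10 mm (x = -130 to 122). Origin at bench level under the jaw pivot; x points out of the mouth along the nest (the holder slides in towards -x), z up. Nest: dark bed, top at z = 22 mm, x = 10 to 122; two cheeks 8 mm above the bed, 35 mm apart (x = 22 to 70), flaring to 46 mm at x = 88. The open jaw reaches x = 75, z = 115; the handle lies behind, x < 0.
- nest_stop: End stop of the nest: a steel block with an adjustable stop screw whose 12 mm head faces the clamp's +x, 6 mm above the bed. Origin: under the block, clamp x = -10 mm. The screw is set differently from job to job: its head stands anywhere between clamp x = 12 and 32 mm (hidden under the jaw), so home has to be felt. It is rigid: a few newtons against it are enough, 15 N too much.
- nest_home (a point): Point on the bed at clamp x = 22, y = 0, z = 22 mm: holder_nose comes to lie here, give or take 10 mm along x (the setting of the stop screw), when the holder is home. Axes as the clamp's.
- clamp_foot (a point): Underside of the 15 mm rubber foot on the jaw's sprung spindle. Jaw open, about 28 mm above the bed; shut, it presses at about clamp x = 50 mm, on the cap of a holder that is home.
- clamp_handle (a joint): How far the handle is closed (rad): 0 open (a light spring keeps it there), 0.94 toggle straight (dead centre), 1.08 locked on its stop past centre. Pressing down at handle_press takes 8 to 16 N at most, less again close to centre; then the handle snaps to its stop by itself and stays locked when let go. The stop is rigid.
- handle_bar: Moving handle of the clamp, steel channel about 145 x 21 x 20 mm. Its origin is the toggle pin. Pushing it with more than 30 N is too much.
- handle_press (a point): Middle of the handle's flat top, 17 mm from its rear end, where to press down: about 145 mm above the bench with the clamp open, about 81 mm when locked; it moves down and less than 10 mm along the clamp's x.
- release_lever (a joint): Yellow release lever, hinged inside the handle: 0 at rest (sprung), up to 0.28 rad with its tab raised. With the clamp locked, raising the tab about 20 mm (0.2 rad, 3 to 7 N) kicks the toggle back over centre and the handle springs up.
- release_tab (a point): Centre of the yellow tab of the release lever, standing out behind the handle: 14 mm wide (clamp y), 5 mm thick, free over 45 mm along the clamp's x (this point 14 mm from its rear end). Height about 57 mm locked, 155 mm open; on the way it moves less than 10 mm along x. Can be pinched from above across its width and lifted.
- holder: Silver aluminium bar 146 x 32 x 10 mm, about 120 g, lying on the bench, cap up, with a blue band on its outer end. Origin: centre of its underside; x along it towards the blue band, z up. The oblong orange cap is centred at x = -45 mm. In the nest its x lies along the clamp's x and its outer end stands 36 to 56 mm out beyond the bed.
- holder_nose (a point): Middle of the lower edge of the holder's leading end (x = -73 mm), the end near the cap, which goes in first.
- well_cap (a joint): How far the orange push-in cap is pressed in: 0 standing 4 mm proud, 0.004 m fully home. It sits tight: about 14 N move it. Only the clamp may press it in.
- cap_top (a point): Centre of the top of the oblong orange cap, 48 x 24 mm, rim 3 mm thick; 17 mm above the holder's underside while proud, 13 mm when home.
- spare_holder: Dark spare holder of the same size without a cap, leave alone.
- blank_flange: Steel disc 55 mm across, 8 mm high, leave alone.
- centring_ring: Aluminium ring 53 mm across, 9 mm high, leave alone.
- hex_driver: Screwdriver with a red handle, leave alone.
- buffer_bottle: Glass bottle with a blue cap, 64 mm across, 140 mm high, leave alone.
- cap_dish: White dish of spare orange caps, 80 mm across, 18 mm high, leave alone.
- sample_jar: Amber jar with a white lid, 42 mm across, 55 mm high, leave alone.
Things that resemble listed ones, but are neither listed nor needed, are in the scene too. What is meant by the holder is not black, pink or turquoise, and is the larger of those in its own colour.

How it is judged:
By the outcome, as a careful person would: the job done as asked, in the order asked, and still so for the second after the job is handed in, with the robot touching nothing.
It also fails if it takes over 70 s, if anything falls off the work surface, if the arm or the gripper's body presses on something with over 40 N, if the wrist force passes 120 N, or if a joint passes its speed limit or range.

### The arm

A 6-joint arm with a two-finger parallel gripper is mounted at the origin on the work surface. World frame = base frame: x ahead of the robot, y to its left, z up, the work surface at z = 0. Lengths are in m, angles in degrees, forces in N, time in s.
With the tool pointing down it reaches from about 0.275 to 0.825 m from the base axis. Payload 5.2 kg.
Tool frame: the origin (TCP) lies at the very end of the fingers, on their centre line; the grasp point (between the pads) lies robot.grip_point_offset behind it (robot.grip_point_offset is the distance from the TCP to the grasp point, in m); z points along the fingers, y is the direction in which the jaws open and shut (so a half turn about z gives the same grasp; the last joint's range is limited). The gripper opens to 93 mm and grips with 3 to 60 N. Pads are 15 mm wide; open, the fingers measure 128 mm over their backs; the gripper's body (75 mm by 188 mm) begins 65 mm behind the grasp point.
Start: joints at [-81.062, 14.817, 87.949, -0, 77.235, -11.62], TCP at [0.193, -0.515, 0.219] pointing down, gripper open.
Joint ranges: [-179.93, 179.93], [-52.35, 119.4], [10.71, 147.94], [-69.91, 249.91], [12.55, 155.21], [-178.61, 178.61]. Speed limits (degrees/s): [147.25, 147.25, 180, 180, 180, 180].

### API

Orientations are given as [roll, pitch, yaw] about the fixed x, y, z axes, in that order (R = Rz(yaw) Ry(pitch) Rx(roll)).
In Python, from cell import robot gives the robot as it stands. The module is installed in compiled form; this text tells all that it offers.
- The arm moves only by the tool servo_tool, never from a script. Its argument "steps" is one flat list of numbers, 6 for each row, row after row: the shift along the world's x, y, z in m, then the turn, a rotation vector about the world's x, y, z in degrees. A call has 1 to 10 rows; each row shifts and turns the commanded pose from where the row before left it; what a row does not reach is not made up. A row lasts 1/8 s, in which the tool goes at most 62.5 mm and 10.7 degrees, less where a joint would pass 70% of its speed; a pose out of reach is approached as far as the arm can. A call is refused whole if a number of a shift passes 0.0625 or a number of a turn 10.7, either way. A call with a gripper value outside its range is refused whole. "gripper" is the finger opening in m, from 0 to 0.093, set as the call begins (left out, the last holds). The fingers move at their own pace and stop on an object; "force" is the grip in N (left out, the last holds). Time passes only in rows, so rows that do not move let the fingers close. It gives the time, the measured TCP pose, the force and the opening at its end, in the units of the state.
- robot.state(): the state, without advancing time (a new reading comes with each control period).
- robot.get_image(name): name is "scene" or "side" or "wrist"; returns (picture, depth): 400x640x3 uint8, red, green, blue; 400x640 float32, m along the optical axis (not along the pixel's ray), 0 where there is no reading.
- robot.get_calibration(name): a dict with "mtx" (3x3 intrinsics, pixels), "R" (3x3) and "t" (3): a world point X has camera coordinates R X + t. Camera axes: x right, y down, z forward; pixel columns grow to the right and rows downward; lengths in m; the calibration is good to about 2 mm. A picture is of the moment at which its call begins: read the wrist's pose just before it. get_calibration takes no time and is no camera call; for the wrist camera it gives the pose at the moment of the call.
- robot.sign_off(): hands the job in, once; it reports no verdict.
Trained networks look in the newest picture that a camera, given by its name, has taken for a name from the list of things; names that differ only in an ending like _2 or _b are one class to them, and where a whole thing is asked for, a point or a joint stands for the part that bears it (a point fixed in the world has none). Each returns a list of dicts, best first, with "conf" (0 to 1); they miss things now and then, are a little off and sometimes report something else, mostly with a low value. They report only what shows in the picture. A call takes as long as a camera call. They do not tell look-alikes from the thing itself.
- robot.recognise(name, camera): "box" ([left, top, width, height] in pixels, round what is visible of it).
The state is a dict: "time": time; "joint_positions": joint angles; "dq": joint speeds; "joint_torque": joint torques, N m; "ee_pos": TCP position; "tcp_rot": TCP orientation; "force": force on the tool from outside, world axes, zero at the start; "ft_torque": the same for the moment, N m; "width": opening from 0.0 (shut) to 1.0 (fully open).
Only numpy, scipy, OpenCV 4.12 (cv2) and the standard library are available. Lean on these libraries where they do the work, as an engineer would, in place of code of your own. Each camera call takes 0.05 s, during which the arm holds its last target. There are 200 camera calls.

## Working session

There is one attempt and no reset: what is moved stays moved. The work goes in short steps, Python scripts to look and compute and a tool call to move; the robot and the scene stay as the last step left them, time stands still between calls to the robot, and variables do not carry over. Pictures are saved under pics/ and viewed, about 8 in all and at most 12, crops included, and the job is handed in when it is done.

Besides the shell and the picture viewer there is one more tool, called as name(argument=value, ...) on one line, values as JSON. servo_tool: Moves the arm, as the interface text tells. Its arguments: {"type":"object","properties":{"steps":{"type":"array","items":{"type":"number"}},"gripper":{"type":"number"},"force":{"type":"number"}},"required":["steps"]}

```bash
mkdir -p pics
cat > h.py <<'E'
import numpy as np, cv2
from cell import robot
def cloud(cam):
    im,d=robot.get_image(cam); c=robot.get_calibration(cam)
    K,R,t=[np.array(c[k],float) for k in("mtx","R","t")]
    v,u=np.mgrid[:400,:640]
    P=np.stack([(u-K[0,2])/K[0,0]*d,(v-K[1,2])/K[1,1]*d,d],-1)
    return im,d,(P-t.ravel())@R   # R^T (P-t)
def save(n,im,s=1): cv2.imwrite('pics/'+n+'.png',cv2.resize(im[...,::-1],None,fx=s,fy=s,interpolation=cv2.INTER_CUBIC))
E
python3 - <<'E'
from h import *
print(robot.state(), robot.grip_point_offset)
ims=[]
for c in("scene","side"):
    im,d,W=cloud(c); save(c,im); np.savez(c,im=im,d=d,W=W)
    for n in("clamp","holder","release_lever","handle_bar","well_cap","spare_holder"):
        for r in robot.recognise(n,c)[:4]: 
            b=r["box"]; u,v=int(b[0]+b[2]/2),int(b[1]+b[3]/2); print(c,n,np.round(b),round(r["conf"],2),W[v,u].round(3))
E
```

```text
{'time': 0.0, 'joint_positions': array([-8.10615440e+01,  1.48601564e+01,  8.80091992e+01,  3.09910643e-04,
        7.72351859e+01, -1.16199103e+01]), 'dq': array([-0.00265566,  0.03174702, -0.051075  , -0.04183381, -0.00904882,
       -0.05918175]), 'joint_torque': array([ 3.97332524e-04, -4.37305498e+01, -2.84003985e+01,  7.17797829e-02,
        4.12557798e-02, -1.48331760e-04]), 'ee_pos': array([ 0.19307469, -0.51442516,  0.21782245]), 'tcp_rot': array([-1.79897662e+02, -2.13524917e-02,  2.05582785e+01]), 'force': array([-0.34200132,  0.32696856,  0.12600464]), 'ft_torque': array([-0.03067219,  0.02425842,  0.00567214]), 'width': 0.9977484223716706} 0.0188
scene clamp [275. 205.  87.  54.] 0.89 [0.608 0.007 0.064]
scene holder [424. 165.  43.  15.] 0.84 [0.624 0.535 0.005]
scene holder [358. 158.  36.  32.] 0.79 [0.494 0.327 0.01 ]
scene holder [387. 133.  27.  23.] 0.7 [0.442 0.481 0.018]
scene holder [322. 174.  13.  17.] 0.53 [0.431 0.166 0.006]
scene release_lever [275. 217.  52.  21.] 0.46 [ 0.607 -0.051  0.137]
scene release_lever [278. 227.  11.   8.] 0.44 [ 0.508 -0.065 -0
[... 551 characters left out ...]
.492 0.007]
side holder [135. 299.  62.  14.] 0.78 [0.619 0.547 0.01 ]
side holder [314. 252.  21.  37.] 0.66 [0.423 0.184 0.004]
side release_lever [272. 267.  16.  10.] 0.74 [0.497 0.273 0.013]
side handle_bar [316. 154.  33.  39.] 0.81 [ 0.591 -0.014  0.118]
side handle_bar [261. 164.  28.  23.] 0.71 [0.79  0.049 0.008]
side well_cap [174. 300.  19.   8.] 0.72 [0.593 0.51  0.014]
side well_cap [270. 261.  14.  20.] 0.7 [0.504 0.278 0.015]
side well_cap [276. 300.  15.  11.] 0.63 [0.415 0.333 0.013]
side well_cap [232. 321.  19.  17.] 0.55 [0.436 0.449 0.016]
side spare_holder [206. 222.  37.  38.] 0.74 [0.688 0.32  0.009]
side spare_holder [352. 141.   8.  14.] 0.38 [ 0.705 -0.25   0.   ]
```

View pics/scene.png

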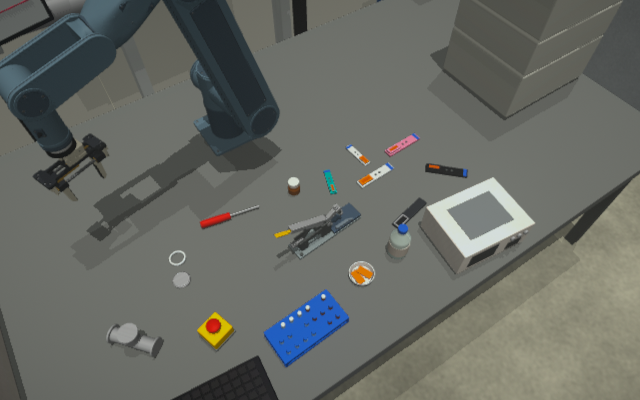

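View pics/side.png

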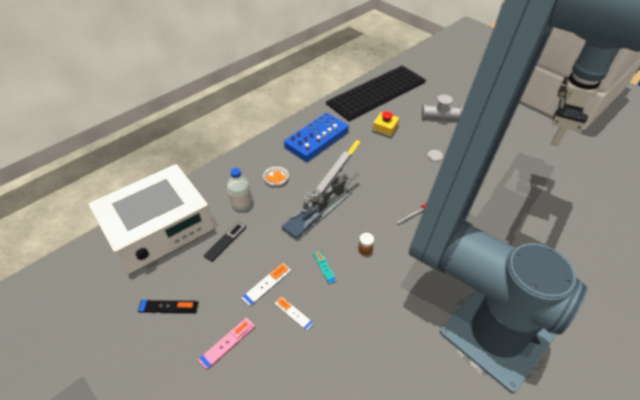

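The scene holds several look-alikes: a large silver one at scene (375,174) / side (267,284), a small silver one at (357,154) / (294,313), plus pink (402,144), black (446,170), turquoise (330,182) and the dark spare (409,213). The large silver one fits the description. I'll confirm it in a crop and measure it.

Run:
```python
from h import *
for c in("scene","side"):
    z=np.load(c+'.npz'); im,W=z['im'],z['W']
    def rect(m,n):
        p=W[m]; r=cv2.minAreaRect((p[:,:2]*1000).astype(np.float32)); print(c,n,len(p),np.round(r[0],1),np.round(r[1],1),round(r[2],1),'z',np.percentile(p[:,2],[10,50,90]).round(4))
        return p
    X,Y,Z=W[...,0],W[...,1],W[...,2]
    R,G,B=[im[...,i].astype(int) for i in range(3)]
    box=(X>.4)&(X<.62)&(Y>.23)&(Y<.41)&(Z>.004)&(Z<.03)
    n,l,s,ce=cv2.connectedComponentsWithStats(box.astype(np.uint8))
    for i in range(1,n):
        if s[i,4]>40: rect(l==i,'comp %s'%ce[i].round())
    o=(R>200)&(G<140)&(B<90)&box; rect(o&(X>.46),'orange big')
    b=(B>R+60)&box; 
    if b.sum()>5: rect(b,'blue')
    cl=(X>.45)&(X<.75)&(Y>-.17)&(Y<.16)&(Z>.006)
    rect(cl&(Z<.03),'base'); 
    ye=cl&(R>180)&(G>140)&(B<100); p=rect(ye,'yellow')
a=np.load('scene.npz')['im'][120:270,260:460]; b=np.load('side.npz')['im'][130:330,200:400]
cv2.imwrite('pics/c1.png',np.hstack([cv2.resize(a,(533,400)),cv2.resize(b,(260,400)) if 0 else cv2.resize(b[:,:130],(260,400))])[...,::-1])
```

```text
scene comp [364. 160.] 75 [419.2 330.7] [45.1 37.3] 23.9 z [0.0051 0.0107 0.0155]
scene comp [375. 175.] 370 [497.1 317.6] [ 59.3 169.3] 3.3 z [0.0056 0.0115 0.0174]
scene orange big 50 [500.1 276.3] [45.6 18.9] 86.8 z [0.0142 0.0173 0.0211]
scene blue 25 [493.3 383.9] [32.6 13.1] 5.0 z [0.0071 0.0107 0.0152]
scene base 1085 [600.5  -4.6] [328.5 298.6] 89.8 z [0.0069 0.013  0.025 ]
scene yellow 48 [ 601.7 -111. ] [13.9 49.4] 8.9 z [0.1446 0.1528 0.1626]
side comp [265. 284.] 637 [496.5 323.3] [ 35.7 147.1] 1.7 z [0.0068 0.0099 0.0169]
side comp [283. 304.] 139 [420.8 329.2] [42.2 25.7] 3.4 z [0.0059 0.0108 0.0142]
side orange big 53 [497.3 277. ] [15.1 33.6] 0.5 z [0.0135 0.0161 0.0189]
side blue 45 [493.4 386.1] [32.7  9.4] 1.9 z [0.0072 0.0095 0.0121]
side base 1001 [563.   38.2] [270.6 319.3] 57.0 z [0.0083 0.019  0.0261]
side yellow 57 [ 601.2 -115.5] [13.  44.3] 1.9 z [0.1452 0.1531 0.1613]
```

View pics/c1.png

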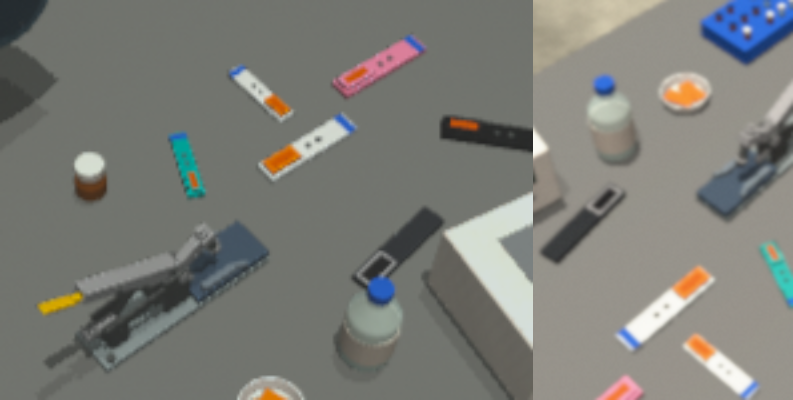

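Confirmed: the large silver holder is in the crop at (307,147), cap toward -y and blue band toward +y. The clamp mouth also faces about +y. Next I'll look from above with the wrist camera.

servo_tool(steps=[0.01,0.045,0.03,0,0,4.5,0.015,0.045,0.03,0,0,4.5,0.02,0.045,0.03,0,0,4.5,0.02,0.045,0.03,0,0,4.5,0.02,0.045,0.01,0,0,4.5,0.02,0.045,0.01,0,0,4.5,0.02,0.045,0,0,0,4.5,0.02,0.045,0,0,0,4.5,0.02,0.045,0,0,0,4.5,0.02,0.045,0,0,0,4.5])

```text
time: 1.95
ee_pos: [0.3785, -0.0634, 0.359]
tcp_rot: [179.9, 0.0, 65.7]
force: [1.2, -0.7, 0.1]
width: 0.999
```

servo_tool(steps=[0.02,0.045,0,0,0,4.5,0.02,0.045,0,0,0,4.5,0.02,0.045,0,0,0,4.5,0.02,0.045,0,0,0,4.5,0.02,0.045,0,0,0,4.5,0.02,0.04,0,0,0,4.5,0,0,0,0,0,0])

```text
time: 2.82
ee_pos: [0.4986, 0.2023, 0.3576]
tcp_rot: [-179.9, -0.0, 92.8]
force: [0.6, 0.1, -0.3]
width: 0.999
```

```bash
cat > m.py <<'E'
from h import *
s=robot.state(); print(s['time'],s['ee_pos'].round(4),s['tcp_rot'].round(2),s['force'].round(1))
im,d,W=cloud('wrist'); np.savez('wrist',im=im,d=d,W=W);
E
python3 - <<'E'
from m import *
save('w1',im,1.2)
print(W[200,320],W[20,20],W[380,620]); c=robot.get_calibration('wrist'); print(-np.array(c['R']).T@np.ravel(c['t']))
E
```

```text
2.825 [0.4986 0.2023 0.3576] [-1.7992e+02 -2.0000e-02  9.2780e+01] [ 0.6  0.1 -0.3]
[0.50922872 0.11616545 0.0026452 ] [-0.00375444  0.40456776 -0.00092044] [0.55973556 0.2269953  0.47941869]
[0.49443437 0.27698322 0.52439193]
```

View pics/w1.png

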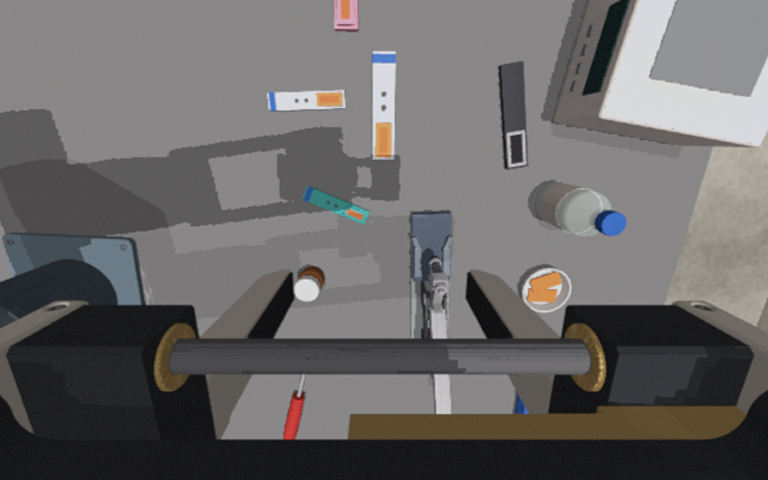

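The wrist view shows the holder at (384,105), the bed end at (431,213), the cheeks on both sides of the bed and the jaw at (435,270). I'll fit these in world coordinates.

```bash
cat > fit.py <<'E'
from h import *
def rect(p,n):
    r=cv2.minAreaRect((p[:,:2]*1000).astype(np.float32)); print(n,len(p),np.round(r[0],1),np.round(r[1],1),round(r[2],1),'z',np.percentile(p[:,2],[10,50,90]).round(4))
def run():
    z=np.load('wrist.npz'); im,W=z['im'].astype(int),z['W']; X,Y,Z=np.moveaxis(W,-1,0)
    R,G,B=im[...,0],im[...,1],im[...,2]
    hb=(X>.45)&(X<.55)&(Y>.22)&(Y<.42)
    m=hb&(Z>.005)&(Z<.03)
    if m.sum()>50:
        rect(W[m],'holder'); 
        o=hb&(R>200)&(B<110);b=hb&(B>R+60); rect(W[o],'cap'); rect(W[b],'blue'); v=W[b].mean(0)-W[o].mean(0); print('yaw',np.degrees(np.arctan2(v[1],v[0])))
    cl=(X>.5)&(X<.68)&(Y>-.02)&(Y<.19)
    print('bed end y',np.percentile(Y[cl&(abs(Z-.022)<.003)],[95,98,99.5]).round(4))
    for y0 in np.arange(.02,.17,.01):
        s=cl&(abs(Y-y0)<.005); o=[]
        for lo,hi in((.007,.013),(.019,.025),(.027,.033)):
            q=s&(Z>lo)&(Z<hi); x=np.sort(X[q]); o.append((q.sum(),x[[0,-1]].round(4).tolist()) if q.sum()>4 else None)
            if lo==.027 and q.sum()>4: 
                g=np.diff(x); i=g.argmax(); o.append(x[[i,i+1]].round(4).tolist())
        print(round(y0,3),o)
if __name__=='__main__': run()
E
python3 fit.py
```

```text
holder 1675 [494.8 335.5] [ 53.6 182. ] 12.0 z [0.0096 0.0111 0.018 ]
cap 302 [499.5 273.9] [21.1 43.9] 2.4 z [0.0166 0.0179 0.0191]
blue 154 [497.3 333.2] [ 32.  112.1] 2.6 z [0.0093 0.0108 0.012 ]
yaw 92.14822780858454
bed end y [0.1656 0.1678 0.1694]
0.02 [(np.int64(35), [0.5604, 0.5751]), None, None]
0.03 [(np.int64(42), [0.5594, 0.6224]), (np.int64(5), [0.5741, 0.5747]), None]
0.04 [(np.int64(66), [0.5589, 0.622]), None, (np.int64(5), [0.583, 0.5881]), [0.583, 0.5862]]
0.05 [(np.int64(40), [0.5581, 0.6209]), (np.int64(8), [0.561, 0.5767]), (np.int64(6), [0.5752, 0.5875]), [0.5752, 0.5868]]
0.06 [None, (np.int64(63), [0.5584, 0.6168]), None]
0.07 [(np.int64(7), [0.5551, 0.5572]), (np.int64(48), [0.5574, 0.6159]), (np.int64(31), [0.5605, 0.6141]), [0.5857, 0.6104]]
0.08 [(np.int64(6), [0.5543, 0.5565]), (np.int64(55), [0.5568, 0.6036]), (np.int64(53), [0.5598, 0.6139]), [0.5679, 0.6037]]
0.09 [(np.int64(6), [0.5538, 0.5558]), (np.int64(51), [0.5559, 0.616]), (np.int64(54), [0.559, 0.6127]), [0.567, 0.603]]
0.1 [(np.int64(10), [0.5527, 0.5549]), (np.int64(88), [0.5552, 0.6154]), (np.int64(50), [0.5582, 0.6114]), [0.5662, 0.6029]]
0.11 [(np.int64(10), [0.5518, 0.5541]), (np.int64(106), [0.5544, 0.6141]), (np.int64(46), [0.5573, 0.61]), [0.5655, 0.6023]]
0.12 [(np.int64(9), [0.5512, 0.5535]), (np.int64(117), [0.5539, 0.6132]), (np.int64(44), [0.5548, 0.6111]), [0.5649, 0.602]]
0.13 [(np.int64(10), [0.5505, 0.5528]), (np.int64(139), [0.5529, 0.6079]), (np.int64(35), [0.551, 0.6133]), [0.5585, 0.6051]]
0.14 [(np.int64(9), [0.5498, 0.5522]), (np.int64(162), [0.5524, 0.611]), None]
0.15 [(np.int64(10), [0.549, 0.5513]), (np.int64(163), [0.5515, 0.6102]), None]
0.16 [(np.int64(10), [0.5484, 0.5506]), (np.int64(168), [0.5508, 0.6104]), None]
0.17 [(np.int64(24), [0.5484, 0.6102]), (np.int64(78), [0.5509, 0.6097]), None]
```

Run:
```python
from h import *
z=np.load('wrist.npz'); im,W=z['im'].astype(int),z['W']; X,Y,Z=np.moveaxis(W,-1,0)
cl=(X>.5)&(X<.68)
for n,lo,hi,ya,yb in(('bed',.02,.025,.085,.165),('base',.007,.013,-.01,.055),('cheek',.027,.033,.075,.118)):
    E=[]
    for y0 in np.arange(ya,yb,.003):
        x=np.sort(X[cl&(abs(Y-y0)<.0015)&(Z>lo)&(Z<hi)])
        if len(x)<3: continue
        if n=='cheek':
            i=np.diff(x).argmax(); E.append((y0,x[i],x[i+1]))
        else: E.append((y0,x[0],x[-1]))
    E=np.array(E)
    for k in(1,2):
        p=np.polyfit(E[:,0],E[:,k],1); r=E[:,k]-np.polyval(p,E[:,0]); g=abs(r)<.002; p=np.polyfit(E[g,0],E[g,k],1)
        print(n,k,g.sum(),len(E),'ang',np.degrees(np.arctan(-p[0])).round(2),'x@.10',np.polyval(p,.1).round(4))
hb=(X>.47)&(X<.53)&(Y>.24)&(Y<.41)&(Z>.007)&(Z<.03)
p=W[hb]; r=cv2.minAreaRect((p[:,:2]*1000).astype(np.float32)); print(r)
R,B=im[...,0],im[...,2]
print('blue',np.median(W[hb&(B>R+60)&(Y>.35)],0),'cap',np.median(W[hb&(R>200)&(B<110)],0))
m=(Z>.02)&(Z<.024)&(X>.56)&(X<.6)&(Y>.14)&(Y<.2); print('bed end',np.sort(Y[m])[-30::5])
```

```text
bed 1 25 27 ang 4.2 x@.10 0.5555
bed 2 11 27 ang 0.86 x@.10 0.6104
base 1 22 22 ang 4.07 x@.10 0.5548Traceback (most recent call last):
  File "<stdin>", line 14, in <module>
    raise TypeError("expected non-empty vector for x")
TypeError: expected non-empty vector for x
```

Run:
```python
from h import *
z=np.load('wrist.npz'); im,W=z['im'].astype(int),z['W']; X,Y,Z=np.moveaxis(W,-1,0)
hb=(X>.47)&(X<.53)&(Y>.24)&(Y<.41)&(Z>.007)&(Z<.03)
p=W[hb]; r=cv2.minAreaRect((p[:,:2]*1000).astype(np.float32)); print(r)
R,B=im[...,0],im[...,2]
bl=np.median(W[hb&(B>R+60)&(Y>.35)],0);o=np.median(W[hb&(R>200)&(B<110)],0); print(bl,o,np.degrees(np.arctan2(bl[1]-o[1],bl[0]-o[0])))
m=(Z>.02)&(Z<.024)&(X>.56)&(X<.6)&(Y>.14)&(Y<.2); print('bed end',np.sort(Y[m])[-30::5])
for k in('left','right'):
  E=[]
  for y0 in np.arange(.075,.120,.003):
    q=np.sort(X[(X>.54)&(X<.63)&(abs(Y-y0)<.0015)&(abs(Z-.03)<.003)])
    q=q[q<.58] if k=='left' else q[q>.59]
    if len(q): E.append((y0,q[-1] if k=='left' else q[0]))
  E=np.array(E); pp=np.polyfit(*E.T,1); print(k,np.degrees(np.arctan(-pp[0])),np.polyval(pp,.1), np.round(E[:,1]-np.polyval(pp,E[:,0]),4))
```

```text
((498.9290466308594, 318.67510986328125), (30.920072555541992, 144.675048828125), 2.3444764614105225)
[0.49669174 0.38267057 0.01076982] [0.49930492 0.27445983 0.01787874] 91.38336481036596
bed end [0.16644984 0.16678061 0.16711968 0.1676025  0.16814225 0.16854318]
left 4.347165735093487 0.566114718511731 [ 0.0001  0.0001  0.0002 -0.     -0.0001 -0.0001  0.     -0.0002 -0.0001
  0.     -0.0001 -0.      0.0001  0.0001  0.0001]
right 5.362909529319832 0.6033059048954316 [ 0.0044 -0.001  -0.001  -0.0011 -0.001  -0.0011 -0.0009 -0.0008  0.0003
  0.0004  0.0006  0.0004  0.0003  0.0003  0.0003]
```

servo_tool(steps=[0,0.027,-0.045,0,0,0,0,0.027,-0.045,0,0,0,0,0.027,-0.045,0,0,0,-0.001,0.027,-0.045,0,0,0,-0.001,0.027,-0.045,0,0,0,0,0.027,-0.045,0,0,0,0,0.0015,-0.03,0,0,0,0,0,-0.03,0,0,0,0,0,-0.01,0,0,0,0,0,0,0,0,0], gripper=0.06)

```text
time: 4.12
ee_pos: [0.4963, 0.3626, 0.0189]
tcp_rot: [-180.0, 0.0, 92.5]
force: [-0.0, 0.1, 0.0]
width: 0.643
```

servo_tool(steps=[0.0005,0.003,-0.01,0,0,0,0,0,-0.0045,0,0,0,0,0,0,0,0,0])

```text
time: 4.5
ee_pos: [0.4965, 0.3665, 0.0041]
tcp_rot: [-180.0, 0.0, 92.6]
force: [-0.5, 0.1, -0.3]
width: 0.644
```

servo_tool(steps=[0,0,0,0,0,0,0,0,0,0,0,0,0,0,0,0,0,0,0,0,0,0,0,0,0,0,0,0,0,0], gripper=0.02, force=35)

```text
time: 5.12
ee_pos: [0.4967, 0.3666, 0.0043]
tcp_rot: [180.0, -0.0, 92.6]
force: [-0.2, 0.7, 1.3]
width: 0.337
```

Run:
```python
from m import *
save('w2',im,1.2)
```

```text
5.125 [0.4967 0.3666 0.0043] [ 1.7999e+02 -1.0000e-02  9.2560e+01] [-0.2  0.7  1.3]
```

View pics/w2.png

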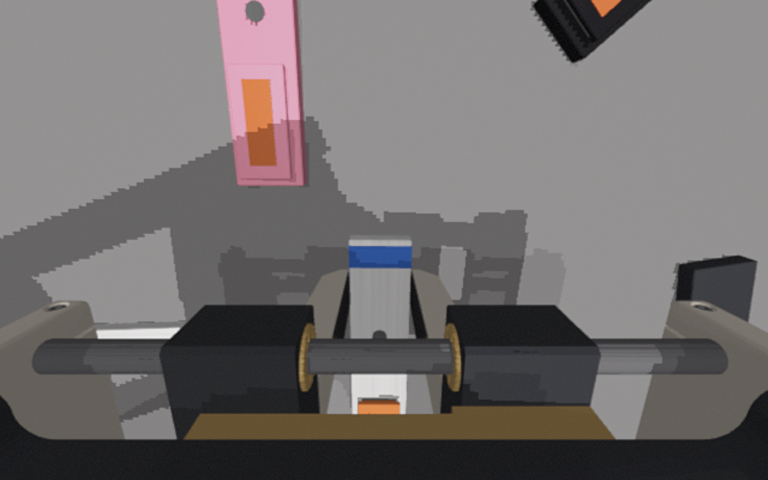

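Run:
```python
from h import *
z=np.load('wrist.npz'); im,W=z['im'].astype(int),z['W']; X,Y,Z=np.moveaxis(W,-1,0)
m=(X>.475)&(X<.52)&(Y>.375)&(Y<.42)&(Z>.007)&(Z<.014); print('outer end', np.sort(Y[m])[-20:], X[m].min(),X[m].max(), X[m].mean())
for c in('scene','side'):
    W=np.load(c+'.npz')['W']; X,Y,Z=np.moveaxis(W,-1,0)
    m=(X>.63)&(X<.9)&(Y>.05)&(Y<.25)&(Z>.1)&(Z<.16); p=W[m]; print(c,m.sum(),np.percentile(p,[2,50,98],axis=0).round(3) if m.sum() else '')
```

```text
outer end [0.39359969 0.39362767 0.3936338  0.39363927 0.39363927 0.39364895
 0.39365993 0.39366904 0.39367478 0.39370306 0.39370776 0.39371228
 0.39371631 0.39378078 0.39383646 0.39384086 0.39385972 0.3938622
 0.39392721 0.39416415] 0.48000263185463043 0.5197616886822545 0.49675473172664
scene 208 [[0.758 0.172 0.101]
 [0.78  0.187 0.117]
 [0.795 0.209 0.144]]
side 209 [[0.754 0.18  0.1  ]
 [0.766 0.201 0.117]
 [0.787 0.216 0.142]]
```

servo_tool(steps=[0,0,0.01,0,0,0,0,0,0.03,0,0,0,0,0,0.03,0,0,0,0,0,0.03,0,0,0,0,0,0,0,0,0])

```text
time: 5.8
ee_pos: [0.4985, 0.3674, 0.1071]
tcp_rot: [179.7, -0.1, 92.6]
force: [0.2, -0.4, -2.0]
width: 0.334
```

servo_tool(steps=[0.018,-0.024,0,0,0,0.5,0.018,-0.024,0,0,0,0.5,0.018,-0.024,-0.02,0,0,0.4,0.018,-0.024,-0.02,0,0,0.4,0,0,-0.014,0,0,0,0,0,0,0,0,0,0,0,0,0,0,0])

```text
time: 6.68
ee_pos: [0.5681, 0.2715, 0.0502]
tcp_rot: [-180.0, -0.0, 94.4]
force: [-0.3, 0.1, -1.4]
width: 0.339
```

```bash
cat > look.py <<'E'
from h import *
s=robot.state(); print(s['time'],s['ee_pos'].round(4),s['tcp_rot'].round(2),s['force'].round(1))
a,d,W1=cloud('scene'); b,d2,W2=cloud('side'); np.savez('now',a=a,b=b,W1=W1,W2=W2)
def crops(n): cv2.imwrite('pics/'+n+'.png',np.hstack([cv2.resize(a[150:290,250:410],(400,350),interpolation=cv2.INTER_CUBIC),cv2.resize(b[110:250,240:400],(400,350),interpolation=cv2.INTER_CUBIC)])[...,::-1])
E
python3 - <<'E'
from look import *
crops('c2')
for W,c in((W1,'scene'),(W2,'side')):
    X,Y,Z=np.moveaxis(W,-1,0)
    im=(a if c=='scene' else b).astype(int)
    m=(abs(X-.577)<.06)&(Y>.12)&(Y<.3)&(Z>.03)&(Z<.09)
    o=m&(im[...,0]>190)&(im[...,2]<110)&(im[...,1]<160); print(c,'cap',o.sum(),W[o].mean(0) if o.any() else '')
    bl=m&(im[...,2]>im[...,0]+60); print('blue',bl.sum(),W[bl].mean(0) if bl.any() else '')
E
```

```text
6.675 [0.5681 0.2715 0.0502] [-1.7999e+02 -1.0000e-02  9.4420e+01] [-0.3  0.1 -1.4]
scene cap 54 [0.57475988 0.18172624 0.06286835]
blue 0 
side cap 55 [0.57549805 0.17048728 0.06132144]
blue 27 [0.566437   0.29062309 0.05658445]
```

View pics/c2.png

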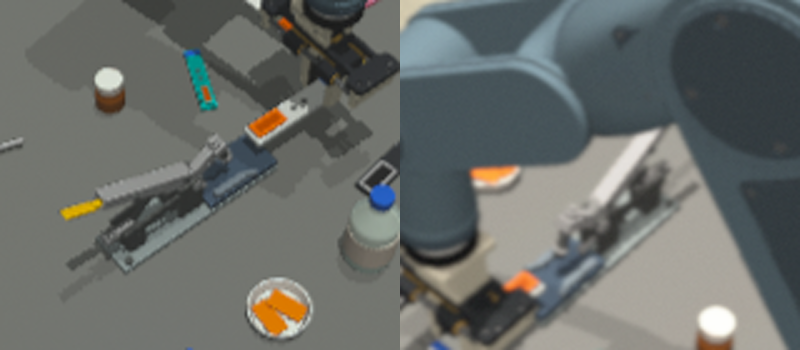

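servo_tool(steps=[0.0028,0,-0.012,0,0,0,0,0,-0.008,0,0,0,0,0,0,0,0,0])

```text
time: 7.15
ee_pos: [0.5705, 0.2704, 0.0289]
tcp_rot: [-179.9, 0.0, 94.4]
force: [-0.1, -0.1, -1.0]
width: 0.342
```

servo_tool(steps=[0,0,-0.0015,0,0,0,0,0,-0.001,0,0,0,0,0,0,0,0,0])

```text
time: 7.52
ee_pos: [0.5715, 0.2705, 0.0278]
tcp_rot: [180.0, -0.0, 94.4]
force: [0.3, 0.7, -1.4]
width: 0.337
```

servo_tool(steps=[0.0007,-0.01,0,0,0,0,0.0007,-0.01,0,0,0,0,0.0007,-0.01,0,0,0,0,0,0,-0.001,0,0,0,0,0,0,0,0,0])

```text
time: 8.15
ee_pos: [0.5736, 0.2404, 0.0267]
tcp_rot: [180.0, -0.0, 94.3]
force: [-0.3, 0.2, -0.8]
width: 0.332
```

Run:
```python
from look import *
im=a.astype(int);X,Y,Z=np.moveaxis(W1,-1,0)
m=(abs(X-.577)<.06)&(Y>.08)&(Y<.3)&(Z>.02)&(Z<.09)
o=m&(im[...,0]>190)&(im[...,2]<110)&(im[...,1]<160); print('cap',o.sum(),W1[o].mean(0))
cv2.imwrite('pics/c3.png',cv2.resize(a[190:270,270:370],(800,600),interpolation=cv2.INTER_CUBIC)[...,::-1])
```

```text
8.15 [0.5736 0.2404 0.0267] [180.    -0.    94.33] [-0.3  0.2 -0.8]
cap 53 [0.58006846 0.14859268 0.03952125]
```

View pics/c3.png

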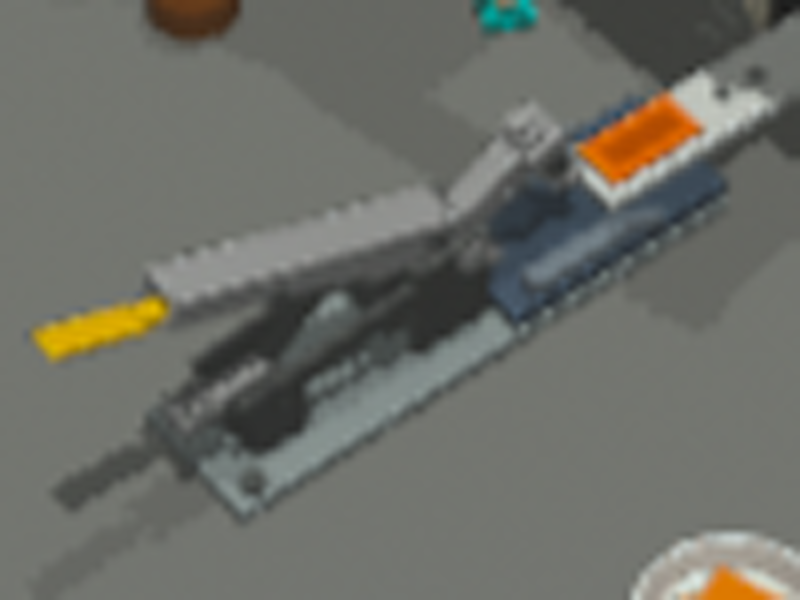

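servo_tool(steps=[0.0007,-0.008,0,0,0,0,0.0007,-0.008,0,0,0,0,0.0005,-0.007,0,0,0,0,0,0,0,0,0,0], force=12)

```text
time: 8.75
ee_pos: [0.5757, 0.2166, 0.0267]
tcp_rot: [180.0, 0.0, 94.3]
force: [0.9, -0.3, -0.6]
width: 0.342
```

servo_tool(steps=[0.0004,-0.005,0,0,0,0,0.0004,-0.005,0,0,0,0,0,0,0,0,0,0])

```text
time: 9.12
ee_pos: [0.5763, 0.207, 0.0267]
tcp_rot: [180.0, 0.0, 94.3]
force: [0.3, 0.2, -0.4]
width: 0.342
```

servo_tool(steps=[0.0002,-0.003,0,0,0,0,0,0,0,0,0,0])

```text
time: 9.38
ee_pos: [0.5765, 0.2043, 0.0267]
tcp_rot: [180.0, 0.0, 94.4]
force: [0.7, -0.7, -1.8]
width: 0.34
```

servo_tool(steps=[0.0002,-0.002,0,0,0,0,0,0,0,0,0,0])

```text
time: 9.62
ee_pos: [0.5767, 0.2024, 0.0266]
tcp_rot: [-180.0, 0.0, 94.4]
force: [0.4, 0.8, -0.5]
width: 0.343
```

servo_tool(steps=[0.0002,-0.002,0,0,0,0,0,0,0,0,0,0])

```text
time: 9.88
ee_pos: [0.5768, 0.2004, 0.0266]
tcp_rot: [-180.0, 0.0, 94.4]
force: [0.1, 0.9, -0.6]
width: 0.343
```

servo_tool(steps=[0.0001,-0.0012,0,0,0,0,0,0,0,0,0,0])

```text
time: 10.12
ee_pos: [0.5769, 0.1992, 0.0266]
tcp_rot: [-180.0, 0.0, 94.4]
force: [-0.1, -0.6, -0.5]
width: 0.346
```

servo_tool(steps=[0.0001,-0.0012,0,0,0,0,0,0,0,0,0,0])

```text
time: 10.38
ee_pos: [0.5771, 0.198, 0.0266]
tcp_rot: [-180.0, 0.0, 94.4]
force: [1.2, 0.5, -0.9]
width: 0.341
```

servo_tool(steps=[0.0001,-0.0012,0,0,0,0,0,0,0,0,0,0])

```text
time: 10.62
ee_pos: [0.5772, 0.1968, 0.0266]
tcp_rot: [-180.0, 0.0, 94.4]
force: [1.1, 0.2, -0.6]
width: 0.342
```

servo_tool(steps=[0.0001,-0.0012,0,0,0,0,0,0,0,0,0,0])

```text
time: 10.88
ee_pos: [0.5773, 0.1956, 0.0266]
tcp_rot: [180.0, 0.0, 94.4]
force: [-0.3, -0.6, -1.2]
width: 0.347
```

servo_tool(steps=[0.0001,-0.0012,0,0,0,0,0,0,0,0,0,0])

```text
time: 11.12
ee_pos: [0.5773, 0.1944, 0.0266]
tcp_rot: [-180.0, 0.0, 94.4]
force: [-0.3, 0.1, -1.2]
width: 0.343
```

servo_tool(steps=[0.0001,-0.0012,0,0,0,0,0,0,0,0,0,0])

```text
time: 11.38
ee_pos: [0.5774, 0.1932, 0.0266]
tcp_rot: [-180.0, 0.0, 94.4]
force: [1.0, 0.1, 0.1]
width: 0.342
```

servo_tool(steps=[0.0001,-0.0012,0,0,0,0,0,0,0,0,0,0])

```text
time: 11.62
ee_pos: [0.5776, 0.192, 0.0267]
tcp_rot: [-180.0, 0.0, 94.4]
force: [0.3, 1.1, -0.5]
width: 0.342
```

servo_tool(steps=[0.0001,-0.0012,0,0,0,0,0,0,0,0,0,0])

```text
time: 11.88
ee_pos: [0.5777, 0.1908, 0.0267]
tcp_rot: [-180.0, 0.0, 94.4]
force: [0.3, -0.9, -1.7]
width: 0.343
```

servo_tool(steps=[0.0001,-0.0012,0,0,0,0,0,0,0,0,0,0])

```text
time: 12.12
ee_pos: [0.5777, 0.1902, 0.0267]
tcp_rot: [180.0, -0.0, 94.4]
force: [1.2, 3.0, -1.0]
width: 0.342
```

servo_tool(steps=[0.0001,-0.0012,0,0,0,0,0,0,0,0,0,0])

```text
time: 12.38
ee_pos: [0.5777, 0.19, 0.0267]
tcp_rot: [180.0, -0.1, 94.3]
force: [-0.1, 7.3, -0.1]
width: 0.341
```

servo_tool(steps=[0.0001,-0.0012,0,0,0,0,0,0,0,0,0,0])

```text
time: 12.62
ee_pos: [0.5776, 0.1899, 0.0268]
tcp_rot: [180.0, -0.2, 94.3]
force: [-1.1, 10.8, 0.5]
width: 0.341
```

Home felt at TCP y ≈ 0.190, with force rising to about 10 N. I'll ease the force, settle the holder onto the bed and open the fingers.

servo_tool(steps=[-0.0001,0.0018,-0.0004,0,0,0,0,0,0,0,0,0])

```text
time: 12.88
ee_pos: [0.5776, 0.19, 0.0263]
tcp_rot: [-180.0, -0.1, 94.4]
force: [-0.4, 6.7, -1.0]
width: 0.341
```

servo_tool(steps=[0,0,0,0,0,0,0,0,0,0,0,0,0,0,0,0,0,0,0,0,0,0,0,0], gripper=0.055)

```text
time: 13.38
ee_pos: [0.5779, 0.1888, 0.0263]
tcp_rot: [-180.0, 0.0, 94.3]
force: [0.6, -0.3, 0.5]
width: 0.587
```

servo_tool(steps=[0,0,0.03,0,0,0,-0.0021,0.028,0,0,0,0,-0.0021,0.028,0,0,0,0,-0.001,0.006,0,0,0,0])

```text
time: 13.88
ee_pos: [0.5724, 0.2523, 0.0563]
tcp_rot: [180.0, -0.0, 94.5]
force: [0.2, -0.2, 0.2]
width: 0.589
```

servo_tool(steps=[0,0,-0.015,0,0,0,0,0,-0.013,0,0,0,0,0,0,0,0,0,0,0,0,0,0,0,0,0,0,0,0,0], gripper=0.0)

```text
time: 14.5
ee_pos: [0.5731, 0.2509, 0.0286]
tcp_rot: [180.0, -0.0, 94.3]
force: [-0.4, 0.5, 0.3]
width: 0.102
```

Run:
```python
from look import *
X,Y,Z=np.moveaxis(W1,-1,0); im=a.astype(int)
m=(abs(X-.58)<.06)&(Y>.08)&(Y<.3)&(Z>.02)&(Z<.09)
o=m&(im[...,0]>190)&(im[...,2]<110)&(im[...,1]<160); print('cap',o.sum(),W1[o].mean(0) if o.any() else '')
bl=m&(im[...,2]>im[...,0]+60); print('blue',bl.sum(),np.percentile(W1[bl],[5,50,95],axis=0) if bl.any() else '')
from m import *
X,Y,Z=np.moveaxis(W,-1,0); im=im.astype(int)
cv2.imwrite('pics/c4.png',np.vstack([cv2.resize(a[190:270,270:370],(600,300),interpolation=cv2.INTER_CUBIC),cv2.resize(W*0 if 0 else np.load('wrist.npz')['im'],(600,300))])[...,::-1])
```

```text
14.5 [0.5731 0.2509 0.0286] [ 1.7996e+02 -1.0000e-02  9.4340e+01] [-0.4  0.5  0.3]
cap 21 [0.59031003 0.10317959 0.03890777]
blue 25 [[0.56449794 0.20317141 0.03023694]
 [0.57706022 0.20714726 0.0334184 ]
 [0.59030656 0.21435768 0.0364586 ]]
14.6 [0.573  0.2511 0.0287] [ 1.7995e+02 -1.0000e-02  9.4350e+01] [0.5 0.3 0.5]
```

View pics/c4.png

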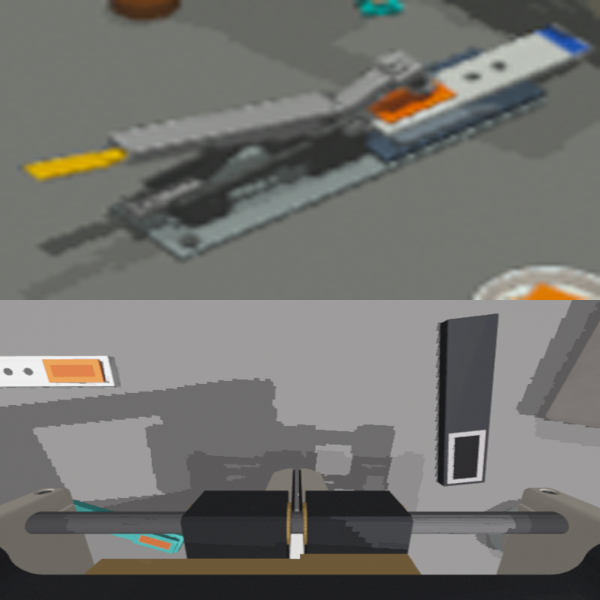

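The holder is in the nest under the jaw, with the orange cap under the foot. I'll check that it is home by touching its end.

servo_tool(steps=[0.0008,-0.01,0,0,0,0,0.0008,-0.01,0,0,0,0,0,0,0,0,0,0])

```text
time: 15.02
ee_pos: [0.5744, 0.23, 0.0283]
tcp_rot: [-180.0, 0.0, 94.3]
force: [1.2, 0.5, -0.3]
width: 0.005
```

servo_tool(steps=[0.0002,-0.003,0,0,0,0,0,0,0,0,0,0])

```text
time: 15.28
ee_pos: [0.5745, 0.228, 0.0283]
tcp_rot: [180.0, -0.0, 94.3]
force: [-0.7, -0.8, -0.2]
width: 0.007
```

servo_tool(steps=[0.0001,-0.0015,0,0,0,0,0,0,0,0,0,0])

```text
time: 15.52
ee_pos: [0.5745, 0.2267, 0.0282]
tcp_rot: [-180.0, -0.0, 94.4]
force: [-0.2, -0.3, 0.3]
width: 0.007
```

servo_tool(steps=[0.0001,-0.0015,0,0,0,0,0,0,0,0,0,0])

```text
time: 15.78
ee_pos: [0.5744, 0.2264, 0.0283]
tcp_rot: [180.0, -0.1, 94.3]
force: [-0.6, 4.3, -0.3]
width: 0.004
```

Home is confirmed: the end stalls at once at y=0.2264 with 4 N. Next I'll back away and locate the handle's press point from the first clouds.

servo_tool(steps=[-0.0006,0.008,0,0,0,0,-0.001,0.015,0.03,0,0,0,0,0,0.06,0,0,0,0,0,0.06,0,0,0,0,-0.03,0.05,0,0,0,0,-0.06,0,0,0,0,0.005,-0.06,0,0,0,0,0.005,-0.06,0,0,0,0,0,0,0,0,0,0], gripper=0.093)

```text
time: 16.9
ee_pos: [0.5834, 0.0339, 0.2282]
tcp_rot: [-180.0, 0.1, 94.0]
force: [-0.2, -0.1, -0.7]
width: 0.921
```

Run:
```python
from h import *
a=np.array([-.0759,.9971]);n=np.array([a[1],-a[0]]);O=np.array([.5880,.0469])
for c in('scene','side','wrist'):
    if c=='wrist':
        from m import *
        save('w3',im,1.2)
    else:
        z=np.load(c+'.npz'); im,W=z['im'].astype(int),z['W']
    im=im.astype(int)
    q=W[...,:2]-O; cx=q@a; cy=q@n; Z=W[...,2]
    R,G,B=im[...,0],im[...,1],im[...,2]
    m=(abs(cy)<.03)&(cx>-.2)&(cx<0)&(Z>.1)&(Z<.18)
    y=m&(R>G+20)&(G>B+60)
    g=m&~((R>G+15)&(G>B+30))
    print(c,'yellow',y.sum(),np.percentile(cx[y],[1,50,99]).round(4),np.percentile(cy[y],[2,50,98]).round(4),np.median(Z[y]).round(4))
    for x0 in np.arange(-.15,0,.01):
        k=g&(abs(cx-x0)<.005)
        if k.sum()>4: print('  ',x0.round(3),k.sum(),np.percentile(cy[k],[2,50,98]).round(4),np.percentile(Z[k],[50,90]).round(4))
```

```text
scene yellow 67 [-0.1836 -0.1607 -0.1329] [-0.0049  0.0027  0.0087] 0.1526
   -0.14 5 [-0.0083 -0.0065  0.0051] [0.1425 0.1463]
   -0.13 32 [-0.0093  0.0031  0.0122] [0.1498 0.1535]
   -0.12 26 [-0.009   0.0072  0.012 ] [0.1468 0.1507]
   -0.11 28 [-0.0084  0.0062  0.0125] [0.1412 0.1459]
   -0.1 26 [-0.0094  0.0078  0.012 ] [0.136  0.1401]
   -0.09 29 [-0.0084  0.0078  0.0135] [0.1324 0.135 ]
   -0.08 25 [-0.0099  0.007   0.0113] [0.1276 0.131 ]
   -0.07 26 [-0.0091  0.0071  0.0117] [0.1217 0.1258]
   -0.06 22 [-0.0081  0.0059  0.0123] [0.1177 0.1218]
   -0.05 25 [-0.009   0.0039  0.0123] [0.1138 0.1151]
   -0.04 21 [-0.0094  0.0051  0.0123] [0.1089 0.1119]
   -0.03 18 [-0.0105  0.0025  0.0115] [0.1033 0.1063]
   -0.02 9 [-0.0055  0.0038  0.0121] [0.1018 0.103 ]
side yellow 67 [-0.182  -0.1608 -0.1419] [-0.0054  0.0012  0.0096] 0.1531
   -0.13 18 [-0.0092 -0.006   0.0103] [0.148  0.1534]
   -0.12 34 [-0.0093 -0.0009  0.0117] [0.1469 0.1525]
   -0.11 30 [-0.0108 -0.0036  0.0101] [0.1414 0.1456]
   -0.1 34 [-0.0093 -0.0008  0.0127] [0.1367 0.1415]
   -0.09 36 [-0.0109 -0.0038  0.0104]
[... 451 characters left out ...]
030e+01] [-0.2 -0.1 -0.7]
wrist yellow 170 [-0.1638 -0.145  -0.1375] [-0.0045  0.003   0.0084] 0.1457
   -0.15 54 [-0.0024  0.0014  0.0062] [0.1495 0.1507]
   -0.13 19 [-0.0071  0.0017  0.0116] [0.1532 0.1537]
   -0.1 149 [-0.0084  0.002   0.0125] [0.1384 0.1398]
   -0.09 231 [-0.0089  0.0021  0.0134] [0.1342 0.1364]
   -0.08 228 [-0.0084  0.0022  0.0135] [0.1295 0.1316]
   -0.07 211 [-0.0083  0.0023  0.0119] [0.1245 0.1266]
   -0.06 208 [-0.0083  0.0019  0.0121] [0.1196 0.1218]
   -0.05 210 [-0.0083  0.002   0.0122] [0.1147 0.1169]
   -0.04 192 [-0.0082  0.0015  0.0113] [0.1098 0.1118]
   -0.03 191 [-0.0082  0.0016  0.0115] [0.105 0.107]
   -0.02 99 [-0.0082  0.0017  0.0116] [0.1011 0.1025]
```

View pics/w3.png

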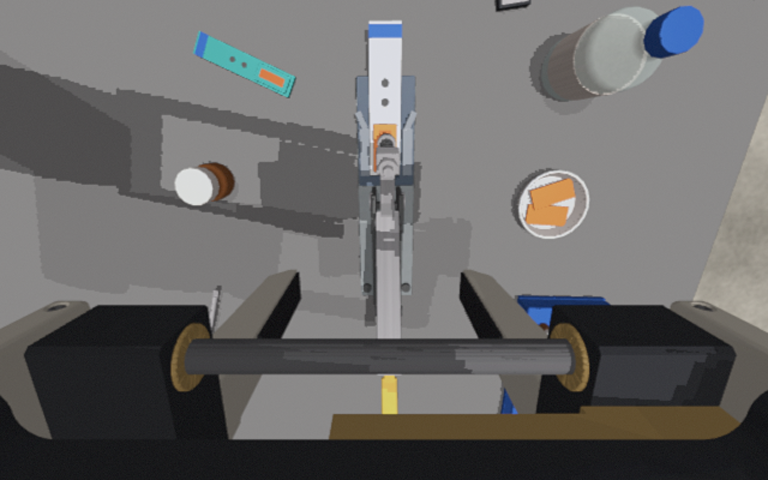

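The wrist view shows the holder seated between the cheeks at (385,90), the jaw above the orange cap at (385,150), the handle at (388,290) and the yellow tab at (390,395). The press point works out to about (0.599, -0.072, 0.147).

servo_tool(steps=[0.004,-0.026,0,0,0,0,0.004,-0.026,0,0,0,0,0.004,-0.026,0,0,0,0,0.0035,-0.0275,0,0,0,0,0,0,-0.025,0,0,0,0,0,-0.02,0,0,0,0,0,0,0,0,0], gripper=0.0, force=20)

```text
time: 17.82
ee_pos: [0.5975, -0.0653, 0.1816]
tcp_rot: [-179.8, -0.1, 94.5]
force: [-0.9, 0.0, 0.5]
width: 0.297
```

servo_tool(steps=[0.0015,-0.005,-0.01,0,0,0,0,0,-0.006,0,0,0,0,0,0,0,0,0,0,0,0,0,0,0])

```text
time: 18.32
ee_pos: [0.6003, -0.0724, 0.1676]
tcp_rot: [180.0, 0.0, 94.4]
force: [0.6, 0.2, -0.4]
width: 0.007
```

servo_tool(steps=[0,0,-0.005,0,0,0,0,0,-0.005,0,0,0,0,0,-0.004,0,0,0,0,0,0,0,0,0])

```text
time: 18.82
ee_pos: [0.5997, -0.0723, 0.1527]
tcp_rot: [-179.9, -0.0, 94.4]
force: [0.6, 0.1, 0.4]
width: 0.004
```

servo_tool(steps=[0,0,-0.005,0,0,0,0,0,-0.005,0,0,0,0,0,0,0,0,0])

```text
time: 19.2
ee_pos: [0.6002, -0.0724, 0.143]
tcp_rot: [180.0, -0.0, 94.4]
force: [-0.3, -0.2, 1.6]
width: 0.003
```

servo_tool(steps=[0,0,-0.005,0,0,0,0,0,-0.005,0,0,0,0,0,0,0,0,0])

```text
time: 19.58
ee_pos: [0.5999, -0.0723, 0.1327]
tcp_rot: [-180.0, -0.0, 94.4]
force: [0.6, 0.5, 2.1]
width: 0.005
```

servo_tool(steps=[0,0,-0.005,0,0,0,0,0,-0.005,0,0,0,0,0,0,0,0,0])

```text
time: 19.95
ee_pos: [0.6006, -0.0735, 0.124]
tcp_rot: [179.9, 0.1, 94.4]
force: [-2.2, -1.9, 7.5]
width: 0.003
```

servo_tool(steps=[0,0,-0.005,0,0,0,0,0,-0.003,0,0,0,0,0,0,0,0,0])

```text
time: 20.32
ee_pos: [0.6007, -0.0735, 0.1159]
tcp_rot: [179.9, 0.1, 94.3]
force: [0.4, -2.7, 5.9]
width: 0.001
```

servo_tool(steps=[0,0,-0.004,0,0,0,0,0,-0.004,0,0,0,0,0,0,0,0,0])

```text
time: 20.7
ee_pos: [0.6009, -0.0739, 0.1081]
tcp_rot: [179.9, 0.2, 94.4]
force: [-0.6, -4.3, 6.3]
width: 0.007
```

servo_tool(steps=[0,0,-0.004,0,0,0,0,0,-0.004,0,0,0,0,0,0,0,0,0])

```text
time: 21.08
ee_pos: [0.6007, -0.0733, 0.0997]
tcp_rot: [179.9, 0.1, 94.3]
force: [-0.1, -3.8, 5.3]
width: 0.007
```

servo_tool(steps=[0,0,-0.003,0,0,0,0,0,-0.002,0,0,0,0,0,0,0,0,0])

```text
time: 21.45
ee_pos: [0.5994, -0.0717, 0.0935]
tcp_rot: [-179.9, -0.1, 94.4]
force: [0.6, -0.1, 0.8]
width: 0.001
```

servo_tool(steps=[0,0,-0.003,0,0,0,0,0,0,0,0,0])

```text
time: 21.7
ee_pos: [0.5992, -0.0718, 0.0903]
tcp_rot: [-179.9, -0.1, 94.4]
force: [-0.0, 0.2, -1.0]
width: 0.004
```

servo_tool(steps=[0,0,-0.003,0,0,0,0,0,0,0,0,0])

```text
time: 21.95
ee_pos: [0.5997, -0.0722, 0.0878]
tcp_rot: [-179.9, -0.0, 94.4]
force: [-0.1, -0.3, -0.7]
width: 0.002
```

servo_tool(steps=[0,0,-0.002,0,0,0,0,0,0,0,0,0])

```text
time: 22.2
ee_pos: [0.5999, -0.0723, 0.0861]
tcp_rot: [-180.0, -0.0, 94.4]
force: [-1.0, 0.4, -0.6]
width: 0.005
```

servo_tool(steps=[0,0,0.03,0,0,0,0,0,0.05,0,0,0,0,0.03,0.05,0,0,0,-0.005,0.05,0.02,0,0,0,-0.005,0.05,0,0,0,0,0,0,0,0,0,0], gripper=0.093)

```text
time: 22.95
ee_pos: [0.5895, 0.061, 0.237]
tcp_rot: [179.9, -0.0, 94.6]
force: [-0.2, 0.3, -0.4]
width: 0.604
```

```bash
cat > tab.py <<'E'
from h import *
a=np.array([-.0759,.9971]);n=np.array([a[1],-a[0]]);O=np.array([.5880,.0469])
def tab(wr=True):
  for c in('scene','side','wrist')[:3 if wr else 2]:
    im,d,W=cloud(c); np.savez('n_'+c,im=im); im=im.astype(int)
    q=W[...,:2]-O; cx=q@a; cy=q@n; Z=W[...,2]
    R,G,B=im[...,0],im[...,1],im[...,2]
    m=(abs(cy)<.03)&(cx>-.2)&(cx<0)&(Z>.03)&(Z<.19)
    y=m&(R>G+20)&(G>B+60)
    if y.sum()>3: print(c,'yellow',y.sum(),np.percentile(cx[y],[1,50,99]).round(4),'cy',np.percentile(cy[y],[2,50,98]).round(4),'z',np.percentile(Z[y],[5,50,95]).round(4),'world',np.median(W[y],0).round(4))
    for x0 in(-.12,-.06):
        k=m&(abs(cx-x0)<.005); 
        if k.sum(): print('  h',x0,np.percentile(Z[k],[50,90]).round(4))
    o=(abs(cy)<.03)&(cx>.02)&(cx<.1)&(Z>.02)&(Z<.06)&(R>190)&(B<110)&(G<160); print('  cap z',np.percentile(Z[o],[10,50,90]).round(4) if o.any() else None)
E
python3 - <<'E'
from tab import *
s=robot.state(); print(s['time'],s['ee_pos'].round(4)); tab()
L=[np.load('n_%s.npz'%c)['im'] for c in('scene','side')]+[np.load('n_wrist.npz')['im']]
top=np.hstack([cv2.resize(L[0][190:270,270:370],(400,300)),cv2.resize(L[1][120:250,270:400],(400,300))])
cv2.imwrite('pics/c5.png',np.vstack([top,np.pad(cv2.resize(L[2],(480,300)),((0,0),(0,320),(0,0)))])[...,::-1])
E
```

```text
22.95 [0.5895 0.061  0.237 ]
scene yellow 59 [-0.1872 -0.1641 -0.1389] cy [-0.0051  0.0027  0.0086] z [0.0548 0.061  0.0662] world [ 0.6027 -0.1162  0.061 ]
  h -0.12 [0.0791 0.0832]
  h -0.06 [0.0864 0.0949]
  cap z [0.0327 0.0357 0.0397]
side yellow 12 [-0.1875 -0.1641 -0.1485] cy [-0.0061 -0.004   0.0053] z [0.054  0.0576 0.0612] world [ 0.5968 -0.1171  0.0576]
  h -0.12 [0.0771 0.0812]
  h -0.06 [0.0809 0.0906]
  cap z [0.0323 0.0348 0.0371]
  h -0.12 [0.0811 0.0819]
  h -0.06 [0.0901 0.0914]
  cap z [0.0344 0.0353 0.0365]
```

View pics/c5.png

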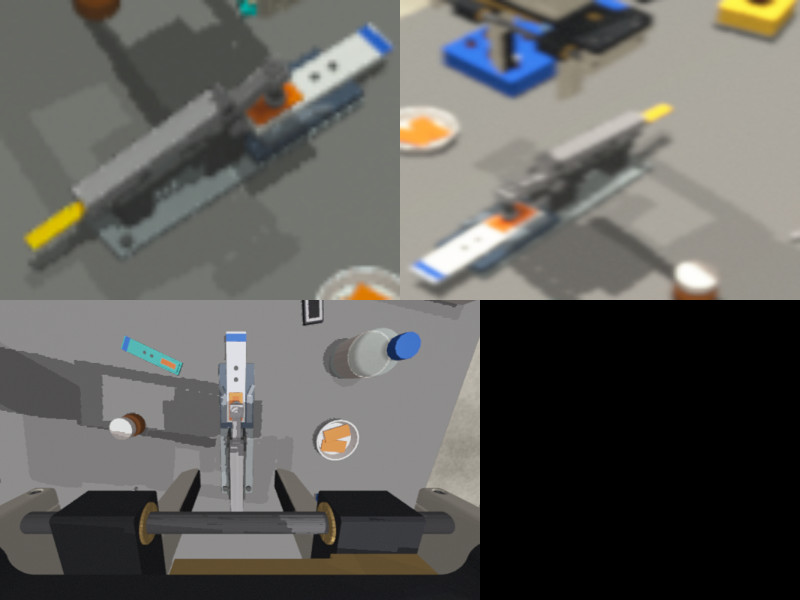

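Locked: the handle stays at z=0.081 and the cap top is at 0.035, so it is fully in. Before going to the tab I'll check the rod below it.

Run:
```python
from tab import *
W=np.load('scene.npz')['W']
for c in('scene','side'):
  W=np.load(c+'.npz')['W']; q=W[...,:2]-O; cx=q@a; cy=q@n; Z=W[...,2]
  for x0 in np.arange(-.21,-.13,.01):
    k=(abs(cx-x0)<.005)&(abs(cy)<.04)&(Z>.015)&(Z<.12)
    if k.sum()>2: print(c,x0.round(2),k.sum(),np.percentile(cy[k],[2,98]).round(3),np.percentile(Z[k],[5,50,95]).round(3))
```

servo_tool(steps=[0.002,-0.04,0,0,0,0,0.003,-0.05,0,0,0,0,0.003,-0.05,0,0,0,0,0.003,-0.045,-0.04,0,0,0,0,0,-0.05,0,0,0,0,0,0,0,0,0,0,0,0,0,0,0], gripper=0.045)

```text
time: 23.98
ee_pos: [0.6017, -0.1282, 0.1477]
tcp_rot: [179.9, 0.0, 94.3]
force: [1.1, 0.8, 0.5]
width: 0.483
```

servo_tool(steps=[0.001,0.0035,-0.03,0,0,0,0,0,-0.03,0,0,0,0,0,-0.015,0,0,0,0,0,0,0,0,0,0,0,0,0,0,0])

```text
time: 24.6
ee_pos: [0.6033, -0.1242, 0.073]
tcp_rot: [179.8, 0.1, 94.4]
force: [0.6, 0.1, 0.0]
width: 0.484
```

servo_tool(steps=[0,0,-0.015,0,0,0,0,0,-0.009,0,0,0,0,0,0,0,0,0])

```text
time: 24.98
ee_pos: [0.6011, -0.1235, 0.046]
tcp_rot: [-179.9, -0.1, 94.4]
force: [0.1, -0.3, -0.2]
width: 0.481
```

servo_tool(steps=[0,0,0,0,0,0,0,0,0,0,0,0,0,0,0,0,0,0,0,0,0,0,0,0,0,0,0,0,0,0], gripper=0.005, force=20)

```text
time: 25.6
ee_pos: [0.6026, -0.1239, 0.0475]
tcp_rot: [179.9, 0.0, 94.4]
force: [1.6, 0.4, 0.4]
width: 0.147
```

The tab is gripped at 13.7 mm. I'll lift it.

servo_tool(steps=[0,0,0.004,0,0,0,0,0,0.004,0,0,0,0,0,0.004,0,0,0,0,0,0,0,0,0])

```text
time: 26.1
ee_pos: [0.6024, -0.1245, 0.0597]
tcp_rot: [180.0, 0.1, 94.4]
force: [3.3, -4.2, -4.2]
width: 0.147
```

servo_tool(steps=[0,0,0.004,0,0,0,0,0,0.004,0,0,0,0,0,0,0,0,0])

```text
time: 26.48
ee_pos: [0.6023, -0.1242, 0.0675]
tcp_rot: [180.0, 0.0, 94.4]
force: [2.5, -4.3, -3.9]
width: 0.146
```

servo_tool(steps=[0,0,0.004,0,0,0,0,0,0,0,0,0])

```text
time: 26.72
ee_pos: [0.6022, -0.124, 0.0714]
tcp_rot: [180.0, 0.0, 94.4]
force: [1.4, -4.5, -3.0]
width: 0.146
```

servo_tool(steps=[0,-0.0005,0.004,0,0,0,0,0,0,0,0,0])

```text
time: 26.98
ee_pos: [0.6024, -0.1245, 0.0759]
tcp_rot: [180.0, 0.0, 94.4]
force: [2.3, -2.1, 2.3]
width: 0.148
```

servo_tool(steps=[0,-0.0005,0.004,0,0,0,0,0,0,0,0,0])

```text
time: 27.22
ee_pos: [0.6025, -0.1248, 0.0803]
tcp_rot: [179.9, 0.0, 94.4]
force: [2.5, -1.8, 3.5]
width: 0.149
```

servo_tool(steps=[0,0,0.005,0,0,0,0,0,0,0,0,0])

```text
time: 27.48
ee_pos: [0.6024, -0.1248, 0.0851]
tcp_rot: [179.9, 0.0, 94.4]
force: [1.6, -2.0, 3.5]
width: 0.144
```

Tripped: the handle now pushes upward. I'll follow it up and let go near the open position.

servo_tool(steps=[0,0,0.01,0,0,0,0,0,0.01,0,0,0,0,0,0.01,0,0,0,0,0,0.01,0,0,0,0,0,0.01,0,0,0,0,0,0,0,0,0])

```text
time: 28.22
ee_pos: [0.6016, -0.1228, 0.1347]
tcp_rot: [-180.0, -0.2, 94.4]
force: [3.4, 6.5, -0.5]
width: 0.147
```

servo_tool(steps=[0,0,0,0,0,0,0,0,0,0,0,0,0,0,0,0,0,0,0,0,0,0,0,0], gripper=0.05)

```text
time: 28.72
ee_pos: [0.6018, -0.1251, 0.1341]
tcp_rot: [-180.0, -0.0, 94.3]
force: [-0.4, 1.0, 0.0]
width: 0.517
```

servo_tool(steps=[0,0,0.02,0,0,0,0,0,0.04,0,0,0,0,0,0.04,0,0,0,-0.02,0,0.04,0,0,0,-0.06,0,0,0,0,0,-0.06,0,0,0,0,0,-0.06,0,0,0,0,0,0,0,0,0,0,0])

```text
time: 29.72
ee_pos: [0.3985, -0.124, 0.2744]
tcp_rot: [-179.9, 0.0, 94.3]
force: [-0.6, -0.7, -1.5]
width: 0.537
```

Run:
```python
from tab import *
s=robot.state(); print(s['time'],s['ee_pos'].round(4),s['force'].round(1)); tab(False)
L=[np.load('n_%s.npz'%c)['im'] for c in('scene','side')]
from h import *
for c,i in(('scene',0),('side',1)):
    d=abs(L[i].astype(int)-np.load(c+'.npz')['im']).max(-1)>60; print(c,'changed',d.sum())
cv2.imwrite('pics/c6.png',np.vstack([cv2.resize(L[0][100:350,100:500],(480,300)),cv2.resize(L[1][100:350,100:500],(480,300))])[...,::-1])
```

```text
29.725 [ 0.3985 -0.124   0.2744] [-0.6 -0.7 -1.5]
scene yellow 67 [-0.1828 -0.1605 -0.1334] cy [-0.0036  0.0026  0.0082] z [0.1413 0.1538 0.163 ] world [ 0.6033 -0.1132  0.1538]
  h -0.12 [0.1373 0.1506]
  h -0.06 [0.1027 0.1215]
  cap z [0.0306 0.0361 0.0388]
side yellow 21 [-0.1802 -0.1616 -0.1432] cy [-0.0056  0.0051  0.0092] z [0.1433 0.1542 0.1604] world [ 0.6051 -0.114   0.1542]
  h -0.12 [0.1429 0.1495]
  h -0.06 [0.1149 0.12  ]
  cap z [0.0324 0.0341 0.0366]
scene changed 8780
side changed 26131
```

View pics/c6.png

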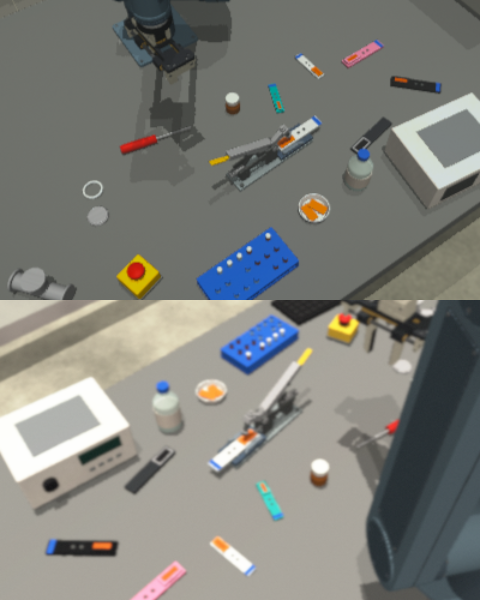

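The clamp is fully open (tab at z=0.154 as at the start), the cap stays in, and everything else looks undisturbed. I'll check that the holder hasn't moved, then hand in.

Run:
```python
from look import *
X,Y,Z=np.moveaxis(W1,-1,0); im=a.astype(int)
m=(abs(X-.58)<.06)&(Y>.08)&(Y<.3)&(Z>.02)&(Z<.09)
bl=m&(im[...,2]>im[...,0]+60); P=np.percentile(W1[bl],[5,50,95],axis=0); print(P)
if abs(P[1,1]-.207)<.004: robot.sign_off(); print('signed off')
```

```text
29.825 [ 0.4022 -0.1252  0.275 ] [1.799e+02 7.000e-02 9.429e+01] [-0.1 -0.3 -0.7]
[[0.56186092 0.20282377 0.02802438]
 [0.57671688 0.20836995 0.03242311]
 [0.58772692 0.21498821 0.03760091]]
the job is handed in; nothing more can be done
signed off
```

All three steps are done and the job was handed in at about 30 s.

- **Insertion:** I slid the large silver holder cap end first into the nest until it met the stop screw. The push peaked at about 11 N, and I eased it off before opening the fingers. A touch on the outer end with the fingers closed then stalled at once at about 4 N, so it was home.
- **Locking:** I pressed the handle down with readings of up to about 7.5 N. It snapped over centre and stayed locked with the arm clear: the handle top was at 81 mm and the cap top at about 35 mm, so the cap was fully in.
- **Release:** I pinched the yellow tab and raised it until the clamp tripped. I followed it up, let go near the open position and moved clear.

**Last checks:**
- The tab is back at 154 mm, its open height, and the cap is still pressed in.
- The blue band sits within about 1 mm of where it was after insertion, which is camera noise.
- The other things on the bench look undisturbed in both pictures. I judged that by eye, since the arm fills too much of the view for an image comparison to mean anything.

No check failed. The only discrepancy was that the fixed cameras differed from each other and from the wrist camera by a few millimetres.

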